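# Set out the hardness-test kit on the inspection board

### The arm

A 7-joint arm with a two-finger parallel gripper is mounted at the origin on a cart in front of the work surface, level with it; the furniture and walls round the work are solid. World frame = base frame: x ahead of the robot, y to its left, z up, the work surface at z = 0. Lengths are in m, angles in rad, forces in N, time in s.
With the tool pointing down it reaches from about 0.375 to 0.925 m from the base axis. Payload 3.1 kg.
Tool frame: the origin (TCP) lies between the finger pads; the fingertips stand 19 mm ahead of it and the grasp point (between the pads) is the TCP; z points along the fingers, y is the direction in which the jaws open and shut (so a half turn about z gives the same grasp; the last joint's range is limited). The gripper opens to 85 mm and grips with 20 to 120 N. Pads are 22 mm wide; open, the fingers measure 114 mm over their backs; the gripper's body (76 mm by 85 mm) begins 54 mm behind the grasp point. The pads swing forward as they close: fully open they stand 13 mm farther back than shut.
Start: joints at [-1.278, 0.383, 0.044, 1.598, -0.018, 1.161, -0.05], TCP at [0.248, 0.601, 0.25] pointing down, gripper open.
Joint ranges: [-2.61, 2.61], [-0.41, 2.15], [-1.48, 1.57], [0, 2.5], [-1.57, 4.71], [0.05, 1.97], [-2.85, 2.85]. Speed limits (rad/s): [2.79, 2.79, 3.14, 3.14, 3.14, 3.14, 3.14].

### API

Orientations are given as a unit quaternion [x, y, z, w].
In Python, from bench import move_ptp, movel, move_j, move_gripper, pause, inverse_kinematics, read_camera, camera_params, MotionError, sign_off, look_for, tip_of, read_time_s, read_qpos, read_joint_vel, read_effort, read_eef_pos, read_tcp_rot, read_ft_force, read_ft_torque, read_finger_gap gives the robot as it stands. Calls block until the motion is done:
- move_ptp(position, orientation): joint-space move of the TCP to a pose.
- movel(position, orientation=None, speed=0.15): straight line of the TCP; orientation=None keeps the orientation; speed is the mean speed in m/s.
- move_j(angles): joint-space move.
- move_gripper(opening, effort=None): finger opening in m; effort is the grip in N (None keeps the last); returns when the fingers have stopped.
- pause(seconds).
- inverse_kinematics(position, orientation): joint angles nearest the present ones, or None.
- read_camera(name): name is "scene" or "top" or "wrist"; returns the picture (420x560x3 uint8, red, green, blue); there is no depth.
- camera_params(name): a dict with "K" (3x3 intrinsics, pixels), "dist_coeffs" ([k1, k2, p1, p2, k3] as OpenCV has them; the pictures are not rectified), "camera_from_world" (4x4, takes a point from world to camera coordinates). Camera axes: x right, y down, z forward; pixel columns grow to the right and rows downward; lengths in m; the calibration is good to about 2 mm. A picture is of the moment at which its call begins: read the wrist's pose just before it. camera_params takes no time and is no camera call; for the wrist camera it gives the pose at the moment of the call.
A pose or a line that the arm cannot do raises MotionError and nothing moves.
- sign_off(): hands the job in, once; it reports no verdict.
Trained networks look in the newest picture that a camera, given by its name, has taken for a name from the list of things; names that differ only in an ending like _2 or _b are one class to them, and where a whole thing is asked for, a point or a joint stands for the part that bears it (a point fixed in the world has none). Each returns a list of dicts, best first, with "confidence" (0 to 1); they miss things now and then, are a little off and sometimes report something else, mostly with a low value. They report only what shows in the picture. A call takes as long as a camera call.
- look_for(camera, name): "at" ([column, row] in pixels, amid what is visible of it).
- tip_of(camera, name): "at" ([column, row] in pixels: a listed point, or the origin of a listed thing).
Readings, each from a call of its own:
- read_time_s(): time.
- read_qpos(): joint angles.
- read_joint_vel(): joint speeds.
- read_effort(): joint torques, N m.
- read_eef_pos(): TCP position.
- read_tcp_rot(): TCP orientation.
- read_ft_force(): force on the tool from outside, world axes, zero at the start.
- read_ft_torque(): the same for the moment, N m.
- read_finger_gap(): finger opening in m.
Only numpy, scipy, OpenCV 4.12 (cv2) and the standard library are available. Lean on these libraries where they do the work, as an engineer would, in place of code of your own. Each camera call takes 0.05 s, during which the arm holds its last target. There are 200 camera calls.

### The job

Set out the hardness-test kit in the three ringed fields of the blue inspection board, each part centred in its field: the round steel block in the middle field, the bronze bushing in the field between it and the V-grooved anvil, and the gear in the field between it and the flat round anvil. Then stand the pointed indenter upright on the middle of the round block, nose up as it stands now. Leave the ball bearing and the square steel block where they are.

Things in the scene. Friction and masses are not known exactly. Their poses are not given: they have to be found in the camera images.
- board: fixed blue inspection board with an aluminium edge, 84 (x) by 390 mm (y), top 10 mm above the bench. Origin: centre of its underside; z up, x away from the robot (turned up to 0.18 rad), y along it to the left. Fields: flat bright rings, 62 mm diameter, centred at x = 0, y = -75, 0, +75 mm; anvils at y = -155 and +155 mm. A tall hardness tester stands left of world y = 0.5 m: keep the arm clear
- v_anvil: black anvil with a V groove across its top, 50x50 mm and 52 mm tall on a short stem (its top is 62 mm above the bench), fixed at one end of the board, which end varies. Origin: centre of its underside, z up
- flat_anvil: black anvil with a flat round top, 60 mm diameter and 34 mm tall on a short stem (its top is 44 mm above the bench), fixed at the other end of the board. Origin: centre of its underside, z up
- bushing: bronze bushing, a thick-walled yellow-brown ring, 36 mm diameter, 30 mm tall, standing loose on the bench. Origin: centre of its underside, z up
- gear: steel spur gear lying flat, loose on the bench, 52 mm over the teeth, 16 mm thick, with a bore. Origin: centre of its underside, z up
- round_block: plain round steel reference block lying loose on the bench top (not those in the wooden box), 50 mm diameter, 16 mm thick, flat top. Origin: centre of its underside, z up
- indenter: small steel ball indenter standing loose on its flat foot, a stubby post 17 mm diameter, 34 mm tall, with a waist groove halfway and a nose tapering to a point at the top. Origin: centre of its underside, z up
- bearing: steel ball bearing lying flat, 52 mm diameter, 15 mm thick, with a dark groove between its two rings; loose on the bare bench (not the one on the green mat at the back), to be left alone. Origin: centre of its underside, z up
- square_block: square steel block lying flat, 60x60 mm, 12 mm thick; loose, to be left alone. Origin: centre of its underside, z up, x and y along its sides

How it is judged:
By the outcome, as a careful person would: the job done as asked, in the order asked, and still so for the second after the job is handed in, with the robot touching nothing.
It also fails if it takes over 91 s, if anything falls off the work surface, if the arm or the gripper's body presses on something with over 40 N, if the wrist force passes 120 N, or if a joint passes its speed limit or range.

## Working session

There is one attempt and no reset: what is moved stays moved. The work goes in short steps, each a Python script; the robot and the scene stay as the last script left them, time stands still between calls to the robot, and variables do not carry over. Pictures are saved under pics/ and viewed, about 12 in all and at most 16, crops included, and the job is handed in when it is done.

```bash
ls; mkdir -p pics; cat > h.py <<'E'
import numpy as np, cv2
from bench import *
def ray(cam,uv,P=None):
    P=P or camera_params(cam); K=np.array(P["K"]);d=np.array(P["dist_coeffs"]);T=np.array(P["camera_from_world"])
    n=cv2.undistortPoints(np.array([[uv]],float),K,d)[0,0]
    R=T[:3,:3];t=T[:3,3]
    return -R.T@t, R.T@np.array([n[0],n[1],1.])
def at_z(cam,uv,z,P=None):
    o,v=ray(cam,uv,P); return o+v*(z-o[2])/v[2]
def proj(cam,p,P=None):
    P=P or camera_params(cam); T=np.array(P["camera_from_world"])
    r,_=cv2.Rodrigues(T[:3,:3]); return cv2.projectPoints(np.array([p],float),r,T[:3,3],np.array(P["K"]),np.array(P["dist_coeffs"]))[0][0,0]
def save(name,im): cv2.imwrite("pics/"+name,cv2.cvtColor(im,cv2.COLOR_RGB2BGR))
E
python3 - <<'E'
from h import *
for c in("top","scene"):
    im=read_camera(c); save(c+"0.png",im)
    print(c,ray(c,(280,210)))
    for n,z in dict(board=0.,v_anvil=0.01,flat_anvil=0.01,bushing=0,gear=0,round_block=0,indenter=0,bearing=0,square_block=0).items():
        for r in tip_of(c,n)[:3]: print(c,n,r["at"],round(r["confidence"],2),at_z(c,r["at"],z).round(4)[:2])
print(read_tcp_rot(),read_time_s())
E
```

```text
pics
top (array([ 0.34846886, -0.00315268,  1.15691079]), array([ 0.17616551,  0.02578015, -0.98424631]))
top board [278.1, 235.9] 0.91 [0.4834 0.0313]
top v_anvil [223.0, 232.6] 0.73 [0.4895 0.1816]
top flat_anvil [337.1, 233.3] 0.75 [ 0.491  -0.1294]
top gear [241.4, 177.3] 0.75 [0.6479 0.1372]
top round_block [340.6, 179.9] 0.75 [ 0.6432 -0.1417]
top indenter [379.6, 180.0] 0.35 [ 0.6445 -0.2522]
top bearing [284.2, 174.1] 0.55 [0.6582 0.0169]
top square_block [172.5, 242.9] 0.66 [0.4601 0.3231]
scene (array([-0.04768912, -0.49298039,  0.77564639]), array([ 0.56925623,  0.48257965, -0.66600587]))
scene board [257.1, 245.4] 0.77 [0.4915 0.0317]
scene v_anvil [205.4, 215.5] 0.59 [0.479  0.1841]
scene flat_anvil [310.0, 278.1] 0.85 [ 0.4848 -0.122 ]
scene flat_anvil [380.3, 326.0] 0.5 [ 0.4761 -0.297 ]
scene bushing [382.8, 323.6] 0.68 [ 0.4908 -0.2952]
scene gear [264.4, 188.5] 0.69 [0.6526 0.1524]
scene round_block [360.6, 244.3] 0.66 [ 0.6431 -0.1447]
scene indenter [396.4, 269.6] 0.43 [ 0.6287 -0.2454]
scene bearing [311.9, 208.4] 0.84 [0.6695 0.0134]
scene square_block [158.5, 199.3] 0.82 [0.4522 0.3261]
[ 1.94121232e-01  9.80977547e-01  1.69206878e-05 -1.03776251e-05] 1.0
```

View pics/top0.png

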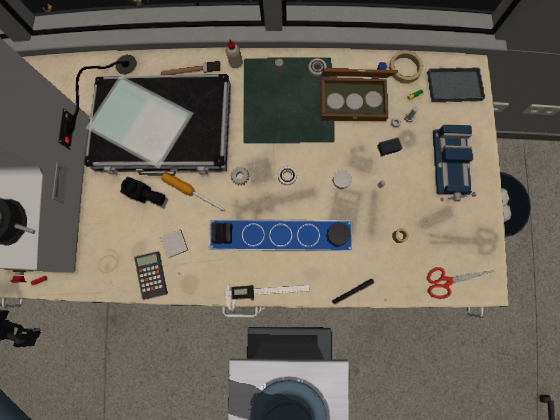

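View pics/scene0.png

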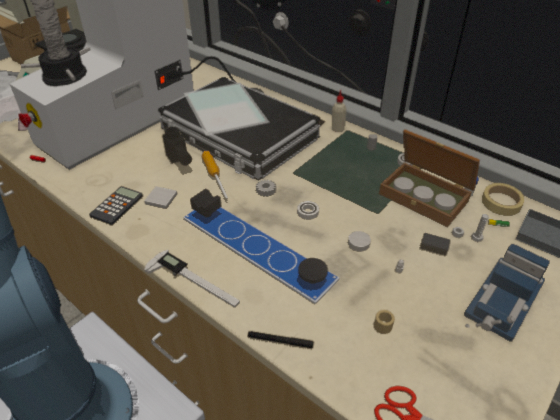

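Top view: board rings at (253/281/308, 235), V anvil on the left (222, 233), flat anvil on the right (338, 233). The gear is at (240, 176), bearing (288, 175), round block (342, 179), indenter (380, 184), bushing (400, 236) and square block (174, 243). The scene view agrees. Next I check reachability and take a close look.

```bash
cat >> h.py <<'E'
from scipy.spatial.transform import Rotation as Ro
def down(yaw): return (Ro.from_euler('z',yaw)*Ro.from_euler('x',np.pi)).as_quat()
E
python3 - <<'E'
from h import *
pts=dict(view=(.45,.03,.35),blk=(.643,-.142,.02),bush=(.475,-.295,.024),gear=(.65,.14,.02),ind=(.64,-.25,.024),f0=(.485,.03,.05),f1=(.485,.105,.05),f2=(.485,-.045,.05))
for n,p in pts.items():
    for y in(np.pi/2,-np.pi/2):
        q=inverse_kinematics(np.array(p),down(y)); print(n,round(y,2),None if q is None else np.round(q,2))
P=camera_params("wrist");T=np.array(P["camera_from_world"]);R=Ro.from_quat(read_tcp_rot())
print("cam in tool",R.inv().apply(-T[:3,:3].T@T[:3,3]-read_eef_pos()),"axis",R.inv().apply(T[2,:3]),P["K"])
E
```

```text
view 1.57 [-0.84 -0.14  0.63  1.95  0.09  1.31 -0.24]
view -1.57 [-1.37 -0.31  1.04  1.96  0.28  1.36  2.72]
blk 1.57 [-0.27  0.75  0.57  1.73 -0.52  0.83  0.54]
blk -1.57 [-0.68  1.3   1.36  1.74 -1.33  1.32 -2.13]
bush 1.57 [ 0.03  0.59  0.54  1.98 -0.46  0.7   0.86]
bush -1.57 [-0.47  1.21  1.36  1.99 -1.31  1.24 -1.7 ]
gear 1.57 [-0.7   0.76  0.58  1.71 -0.54  0.84  0.12]
gear -1.57 [-0.23  0.68 -0.06  1.68  0.05  0.78  2.83]
ind 1.57 [-0.25  0.88  0.8   1.65 -0.75  0.95  0.84]
ind -1.57 [-0.48  1.31  1.36  1.66 -1.33  1.34 -2.02]
f0 1.57 [-0.63  0.42  0.55  2.14 -0.35  0.66  0.16]
f0 -1.57 [-1.18  1.02  1.37  2.16 -1.18  1.12 -2.31]
f1 1.57 [-0.72  0.42  0.48  2.12 -0.31  0.67 -0.02]
f1 -1.57 [ 0.72  0.83 -1.25  2.06  0.96  1.02  2.11]
f2 1.57 [-0.65  0.48  0.76  2.15 -0.52  0.7   0.47]
f2 -1.57 [-1.02  1.02  1.37  2.16 -1.18  1.12 -2.16]
cam in tool [ 0.07370978 -0.00064788 -0.12377552] axis [-2.89895651e-01 -4.67447071e-04  9.57058145e-01] [[373.46348332   0.         277.43379636]
 [  0.         373.46348332 212.67289648]
 [  0.           0.           1.        ]]
```

```bash
python3 - <<'E'
from h import *
Z=dict(board=0.,v_anvil=0.01,flat_anvil=0.01,bushing=0,gear=0,round_block=0,indenter=0,bearing=0,square_block=0)
for k,p in enumerate([(.53,.09,.3),(.53,-.15,.3)]):
    move_ptp(p,down(np.pi/2)); pause(.3); P=camera_params("wrist"); im=read_camera("wrist"); save(f"w{k}.png",im)
    for n,z in Z.items():
        for r in tip_of("wrist",n)[:2]: print(k,n,r["at"],round(r["confidence"],2),at_z("wrist",r["at"],z,P).round(4)[:2])
    np.save(f"P{k}.npy",P,allow_pickle=True)
    # rings: undistort -> rectified plan of plane z=.01, 0.5mm/px
    xs=np.arange(.38,.60,.0005); ys=np.arange(.25,-.2,-.0005)
    T=np.array(P["camera_from_world"]); X,Y=np.meshgrid(ys,xs[::-1])
    W=np.stack([Y.ravel(),X.ravel(),np.full(X.size,.01)],1)
    uv=cv2.projectPoints(W,cv2.Rodrigues(T[:3,:3])[0],T[:3,3],np.array(P["K"]),np.array(P["dist_coeffs"]))[0].reshape(*X.shape,2).astype(np.float32)
    plan=cv2.remap(im,uv[...,0],uv[...,1],cv2.INTER_LINEAR); save(f"plan{k}.png",plan)
    m=(plan.min(2)>130).astype(np.uint8)
    c,_=cv2.findContours(m,cv2.RETR_LIST,cv2.CHAIN_APPROX_NONE)
    for q in c:
        if len(q)<150: continue
        e=cv2.fitEllipse(q)
        if 52<e[1][0]/2<68 and 52<e[1][1]/2<68: print("ring",round(.25-.0005*e[0][0],4),"y; x",round(xs[-1]-.0005*e[0][1],4),np.array(e[1])/2)
print(read_time_s())
E
```

```text
0 board [238.1, 220.6] 0.91 [0.4828 0.0251]
0 board [360.9, 339.8] 0.74 [ 0.6414 -0.142 ]
0 v_anvil [234.8, 86.2] 0.85 [0.4846 0.1776]
0 flat_anvil [241.9, 335.6] 0.62 [ 0.484  -0.1282]
0 gear [386.4, 118.7] 0.77 [0.6504 0.1441]
0 gear [239.4, 221.3] 0.21 [0.4844 0.0242]
0 round_block [360.0, 339.7] 0.6 [ 0.6401 -0.1418]
0 indenter [360.5, 340.3] 0.53 [ 0.6409 -0.1427]
0 bearing [379.5, 230.2] 0.67 [0.653  0.0132]
ring 0.025 y; x 0.485 [59.4564209  59.77539825]
1 board [399.0, 14.8] 0.22 [0.6558 0.0113]
1 flat_anvil [234.5, 151.3] 0.78 [ 0.4827 -0.13  ]
1 bushing [242.1, 286.4] 0.87 [ 0.486  -0.3012]
1 gear [237.1, 152.6] 0.34 [ 0.4844 -0.1328]
1 round_block [374.7, 165.5] 0.9 [ 0.6416 -0.1468]
1 round_block [239.1, 284.6] 0.43 [ 0.4823 -0.2987]
1 indenter [358.3, 250.7] 0.61 [ 0.6297 -0.2521]
1 bearing [397.1, 14.2] 0.93 [0.6538 0.0119]
ring -0.0495 y; x 0.4857 [58.32282257 59.14764404]
5.65
```

View pics/w0.png

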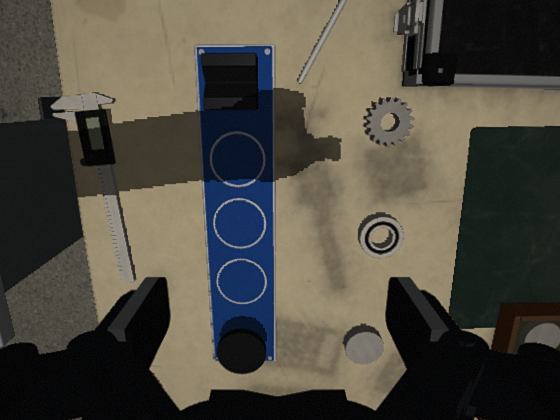

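View pics/w1.png

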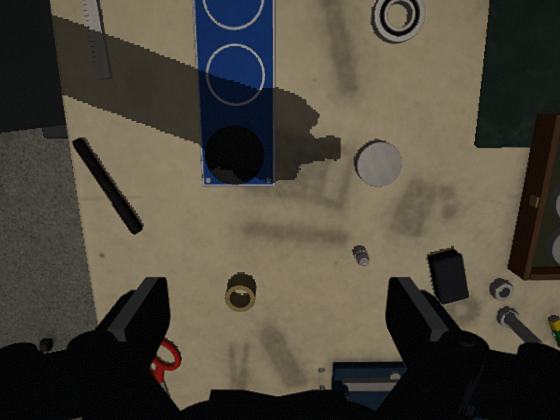

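Rings are found: middle at (0.485, 0.025), right at about (0.4857, -0.0495), so the board is nearly square to the world axes. The third ring is in shadow. Next I rectify crops at the part-top heights and the board plane, from these same images.

```bash
cat >> h.py <<'E'
def plan(im,P,c,z,h=.045,s=.00025):
    # up in crop = +x world, left = +y world, centre = c
    n=int(2*h/s); g=(np.arange(n)-(n-1)/2)*s
    X,Y=np.meshgrid(g,g); W=np.stack([c[0]-Y.ravel(),c[1]-X.ravel(),np.full(X.size,z)],1)
    T=np.array(P["camera_from_world"])
    uv=cv2.projectPoints(W,cv2.Rodrigues(T[:3,:3])[0],T[:3,3],np.array(P["K"]),np.array(P["dist_coeffs"]))[0].reshape(n,n,2).astype(np.float32)
    return cv2.remap(im,uv[...,0],uv[...,1],cv2.INTER_LINEAR)
def circ(crop,c,r,s=.00025,tol=.003):
    """best circle of radius about r in a plan crop, by mean radial gradient"""
    g=cv2.GaussianBlur(cv2.cvtColor(crop,cv2.COLOR_RGB2LAB).astype(np.float32),(0,0),3)
    n=len(crop); a=np.linspace(0,2*np.pi,90,endpoint=False); best=(-1,)
    for rr in np.arange(r-tol,r+tol+1e-9,.0005):
        for dx in np.arange(-60,61,2):
            for dy in np.arange(-60,61,2):
                px=n/2+dx+np.cos(a)*(rr/s); py=n/2+dy+np.sin(a)*(rr/s)
                o=6
                i=lambda k:g[np.clip((n/2+dy+np.sin(a)*(rr/s+k)).astype(int),0,n-1),np.clip((n/2+dx+np.cos(a)*(rr/s+k)).astype(int),0,n-1)]
                v=np.minimum(np.abs(i(o)-i(-o)).sum(1),25).mean()
                if v>best[0]: best=(v,dx,dy,rr)
    v,dx,dy,rr=best
    return np.array([c[0]-dy*s,c[1]-dx*s]),rr,v,(int(n/2+dx),int(n/2+dy))
E
python3 - <<'E'
from h import *
ims=[cv2.imread(f"pics/w{k}.png")[...,::-1].copy() for k in(0,1)]; Ps=[np.load(f"P{k}.npy",allow_pickle=True).item() for k in(0,1)]
rows=[]
for k,n,c,z,r in [(0,"ringL",(.485,.10),.01,.031),(0,"ring0",(.485,.025),.01,.031),(0,"ringR",(.4855,-.05),.01,.031),(1,"ringR",(.4855,-.05),.01,.031),
  (1,"block",(.64,-.145),.016,.025),(1,"bush",(.482,-.298),.03,.018),(0,"gear",(.648,.141),.016,.026),(1,"ind",(.629,-.25),.0,.0085)]:
    c=np.array(c); cr=plan(ims[k],Ps[k],c,z); b=circ(cr,c,r,tol=.0015)
    print(k,n,b[0].round(4),round(b[1],4),round(float(b[2]),1))
    cr=cr.copy(); cv2.circle(cr,b[3],int(b[1]/.00025),(255,0,0),1); cv2.circle(cr,b[3],2,(255,0,0),-1); rows.append(cv2.resize(cr,(200,200)))
save("m0.png",np.vstack([np.hstack(rows[:4]),np.hstack(rows[4:])]))
E
```

```text
0 ringL [0.485 0.1  ] 0.0305 25.0
0 ring0 [0.485 0.025] 0.0305 25.0
0 ringR [ 0.4855 -0.05  ] 0.0305 25.0
1 ringR [ 0.485 -0.05 ] 0.0305 25.0
1 block [ 0.642  -0.1425] 0.0255 23.9
1 bush [ 0.486 -0.301] 0.0185 24.9
0 gear [0.6475 0.1425] 0.0255 22.2
1 ind [ 0.6355 -0.263 ] 0.0095 24.0
```

View pics/m0.png

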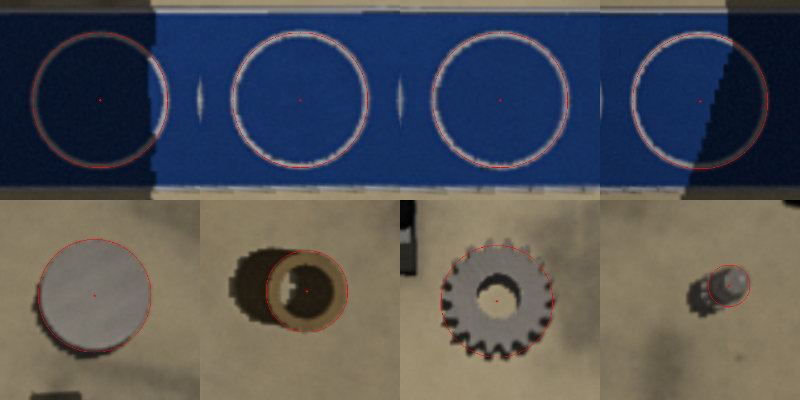

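All three rings fit well: x≈0.485, y = 0.100, 0.025, -0.050. The block, bushing and gear fits are good. The indenter's foot needs a closer look later. Round block first.

```bash
cat >> h.py <<'E'
Q=down(np.pi/2)
def pick(x,y,z,F=40):
    move_gripper(.085); move_ptp((x,y,.12),Q); movel((x,y,z),speed=.12)
    move_gripper(.0,F); g=read_finger_gap(); f=read_ft_force()
    movel((x,y,.13),speed=.15); print("gap",round(g,4),"after lift",round(read_finger_gap(),4),"F",np.round(f,1),"t",read_time_s())
def place(x,y,z,op):
    move_ptp((x,y,.13),Q); movel((x,y,z+.025),speed=.15); movel((x,y,z),speed=.03); pause(.2)
    print("F at place",np.round(read_ft_force(),1),np.round(read_eef_pos(),4)); move_gripper(op); pause(.2); movel((x,y,.14),speed=.12)
    print("t",read_time_s())
E
python3 - <<'E'
from h import *
pick(.642,-.1425,.020)
place(.485,.025,.0308,.07)
move_ptp((.485,.0,.25),Q); pause(.2); P=camera_params("wrist"); im=read_camera("wrist"); save("w2.png",im); np.save("P2.npy",P,allow_pickle=True)
c=np.array((.485,.025))
for z,r in((.026,.025),(.01,.031)): print(circ(plan(im,P,c,z),c,r,tol=.0015)[:3])
print(read_time_s())
E
```

```text
gap 0.0473 after lift 0.0475 F [-1.2  1.1  5.2] t 9.0333
F at place [-3.6  0.1  6.2] [0.4846 0.025  0.0312]
t 13.3833
(array([0.484 , 0.0225]), np.float64(0.026500000000000003), np.float32(23.32294))
(array([0.485, 0.025]), np.float64(0.0305), np.float32(25.0))
14.1583
```

View pics/w2.png

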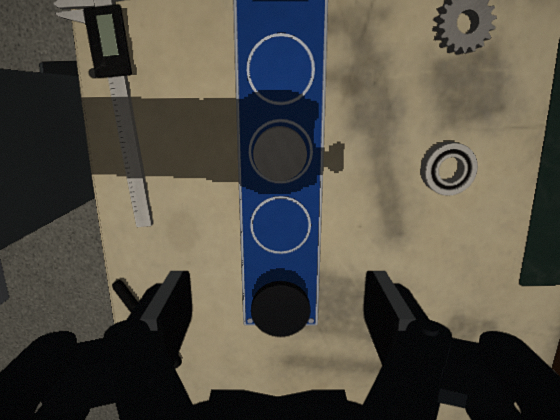

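Round block is in the middle ring, about (280, 155). On to the bushing and gear, then one check of all three.

```bash
python3 - <<'E'
from h import *
move_ptp((.486,-.26,.2),Q); pause(.2); P=camera_params("wrist"); im=read_camera("wrist"); c=np.array((.486,-.301))
b=circ(plan(im,P,c,.03),c,.018,tol=.001); print("bush",b[:3])
x,y=(b[0] if np.linalg.norm(b[0]-c)<.004 else c)
pick(x,y,.024); place(.485,.100,.0348,.06)
move_ptp((.6485,.18,.2),Q); pause(.2); P=camera_params("wrist"); im=read_camera("wrist"); c=np.array((.648,.1425))
b=circ(plan(im,P,c,.016),c,.026,tol=.0015); b2=circ(plan(im,P,c,.016),c,.0085,tol=.003);print("gear",b[:3],"bore",b2[:3])
cr=[]
for q in(b,b2):
    a=plan(im,P,c,.016).copy(); cv2.circle(a,q[3],int(q[1]/.00025),(255,0,0),1); cr.append(a)
move_ptp((.485,-.05,.25),Q);pause(.2);P=camera_params("wrist"); im=read_camera("wrist")
for cc,z in(((.485,.025),.026),((.485,.1),.04)): cr.append(plan(im,P,cc,z).copy())
for a in cr[2:]: cv2.circle(a,(180,180),100,(255,0,0),1); cv2.circle(a,(180,180),72,(255,0,0),1)
save("m1.png",cv2.resize(np.vstack([np.hstack(cr[:2]),np.hstack(cr[2:])]),(600,600))); print(read_time_s())
E
```

```text
bush (array([ 0.486, -0.302]), np.float64(0.017499999999999998), np.float32(24.646614))
gap 0.0344 after lift 0.0345 F [-0.5 -0.2  4.6] t 18.5167
F at place [ 0.6  1.  -2.3] [0.4851 0.1001 0.0349]
t 23.4
gear (array([0.6495, 0.144 ]), np.float64(0.024999999999999998), np.float32(19.839443)) bore (array([0.6495, 0.1455]), np.float64(0.007499999999999999), np.float32(25.0))
25.8
```

View pics/m1.png

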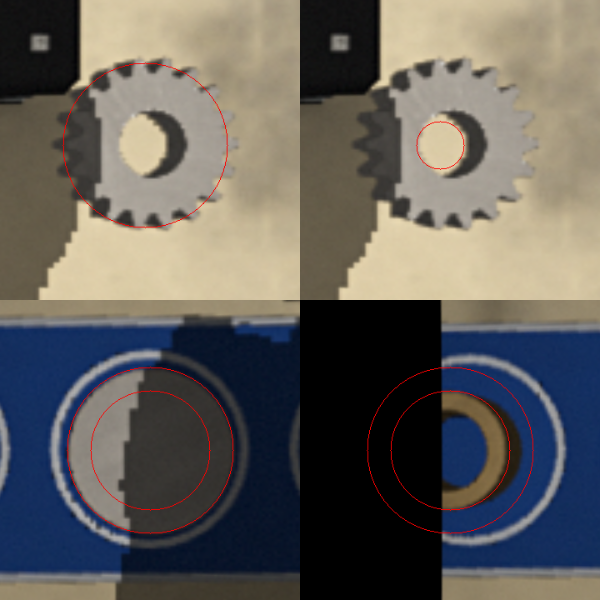

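Block and bushing match their centred circles. The gear centre is (0.6495, 0.1437). Next I place the gear and look closely at the indenter.

```bash
python3 - <<'E'
from h import *
pick(.6495,.1437,.020); place(.485,-.05,.0308,.072)
move_ptp((.633,-.24,.18),Q); pause(.2); P=camera_params("wrist"); im=read_camera("wrist"); save("w3.png",im); np.save("P3.npy",P,allow_pickle=True)
for r in tip_of("wrist","indenter")[:2]: print(r,at_z("wrist",r["at"],0,P))
for r in look_for("wrist","indenter")[:2]: print(r,at_z("wrist",r["at"],.017,P))
c=np.array((.632,-.255)); cr=[plan(im,P,c,z) for z in(0,.017,.034)]
for a in cr: cv2.line(a,(180,170),(180,190),(255,0,0),1);cv2.line(a,(170,180),(190,180),(255,0,0),1)
save("m2.png",cv2.resize(np.hstack(cr),(798,266))); print(proj("wrist",(*c,0),P),read_time_s())
E
```

```text
gap 0.0497 after lift 0.0498 F [-0.4  0.4  5.1] t 29.5583
F at place [-3.9  0.1  4.7] [ 0.4846 -0.0499  0.0311]
t 33.9917
{'at': [275.0, 207.7], 'confidence': 0.83} [ 0.63079689 -0.25164113  0.        ]
[276.41399792 211.51145524] 35.3083
```

View pics/m2.png

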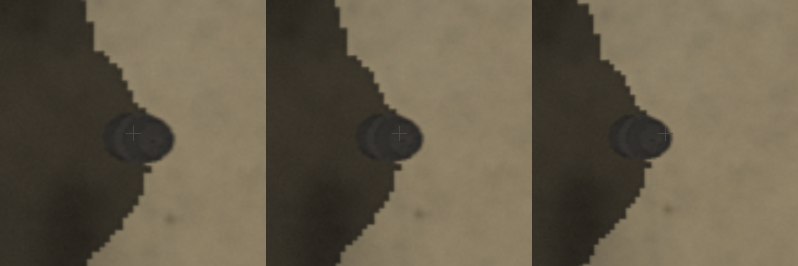

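View pics/w3.png

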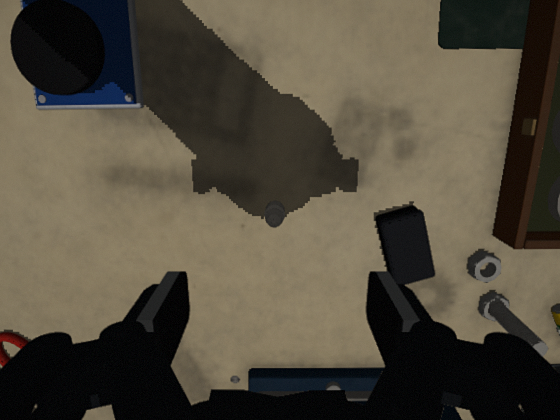

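The indenter stands upright. Its foot centre is about (0.6307, -0.2527), and the network's estimate agrees within 1 mm. A black box sits near x≈0.71, so I approach with the jaws partly open.

```bash
python3 - <<'E'
from h import *
x,y=.6307,-.2527
move_gripper(.05); move_ptp((x,y,.12),Q); movel((x,y,.024),speed=.1); move_gripper(0,30); pause(.2)
print(read_finger_gap(),read_ft_force()); movel((x,y,.14),speed=.12); print("gap",read_finger_gap())
X,Y=.485,.025
move_ptp((X,Y,.14),Q); movel((X,Y,.07),speed=.12); movel((X,Y,.0508),speed=.02); pause(.3)
print(read_ft_force(),read_eef_pos()); save("s1.png",read_camera("scene")[150:330,150:420])
move_gripper(.03); pause(.3); movel((X,Y,.16),speed=.08)
move_ptp((X-.0,-.09,.28),Q); pause(.3); P=camera_params("wrist"); im=read_camera("wrist"); save("w4.png",im); np.save("P4.npy",P,allow_pickle=True)
for n,z in dict(bushing=.01,gear=.01,round_block=.01,indenter=.026).items():
    for r in tip_of("wrist",n)[:2]: print(n,r["confidence"],at_z("wrist",r["at"],z,P).round(4))
move_ptp((.42,-.25,.35),Q); pause(.3); a=read_camera("scene"); save("s2.png",cv2.resize(a[170:310,160:370],(800,533),interpolation=cv2.INTER_CUBIC))
P=camera_params("scene"); save("s2full.png",a); print(read_time_s())
E
```

```text
0.014535332684052377 [-1.61274686  1.50101553  4.52791105]
gap 0.014626294761431721
[ 0.25259411  0.21732753 -0.63843103] [0.48502064 0.02502734 0.05081077]
gear 0.81 [ 0.4887 -0.0518  0.01  ]
round_block 0.85 [0.4851 0.0244 0.01  ]
indenter 0.52 [0.4825 0.0246 0.026 ]
46.7167
```

View pics/w4.png

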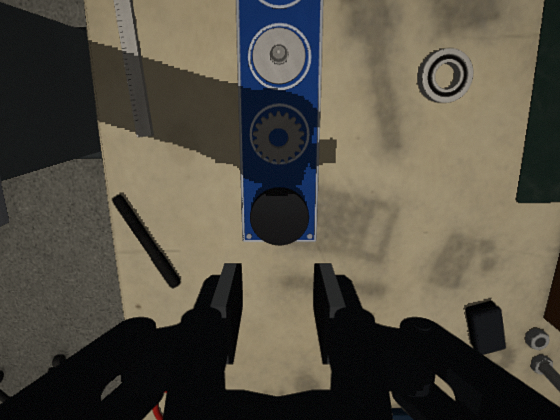

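View pics/s2.png

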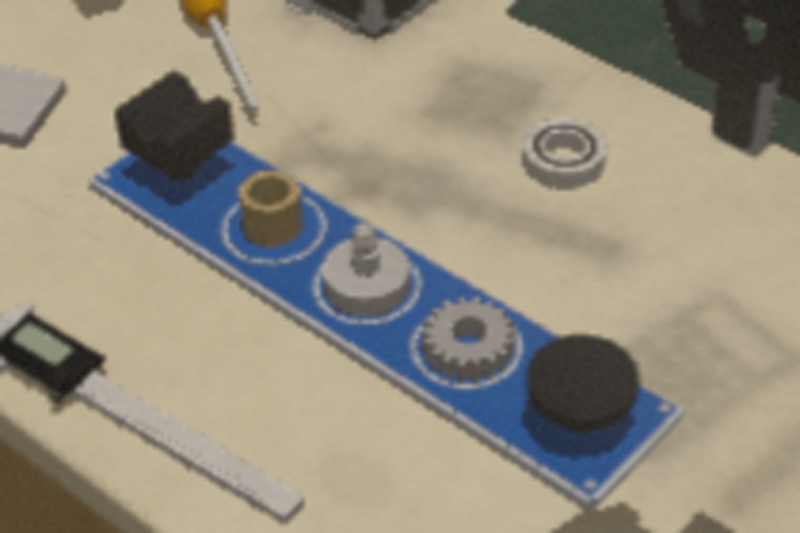

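All four parts stand in place. One last centring check of all three fields and the indenter.

```bash
python3 - <<'E'
from h import *
move_ptp((.485,.06,.30),Q); pause(.3); P=camera_params("wrist"); im=read_camera("wrist"); cr=[]
for c,z,r in(((.485,.1),.04,.018),((.485,.025),.026,.025),((.485,-.05),.026,.026),((.485,.025),.060,.0085)):
    for zz,rr in((z,r),(.01,.0305)):
        a=plan(im,P,c,zz).copy(); cv2.circle(a,(180,180),int(rr/.00025),(255,0,0),1); cv2.circle(a,(180,180),2,(255,0,0),-1); cr.append(a)
    print(c,circ(plan(im,P,c,z),np.array(c),r,tol=.001)[:3])
save("m3.png",cv2.resize(np.vstack([np.hstack(cr[0::2]),np.hstack(cr[1::2])]),(800,400)))
move_ptp((.45,-.25,.35),Q); print(read_time_s())
E
```

```text
(0.485, 0.1) (array([0.485 , 0.1015]), np.float64(0.016999999999999998), np.float32(25.0))
(0.485, 0.025) (array([0.4845, 0.025 ]), np.float64(0.026000000000000002), np.float32(24.693277))
(0.485, -0.05) (array([ 0.485, -0.049]), np.float64(0.0265), np.float32(24.501446))
(0.485, 0.025) (array([0.4845, 0.0295]), np.float64(0.009), np.float32(23.418715))
49.4833
```

View pics/m3.png

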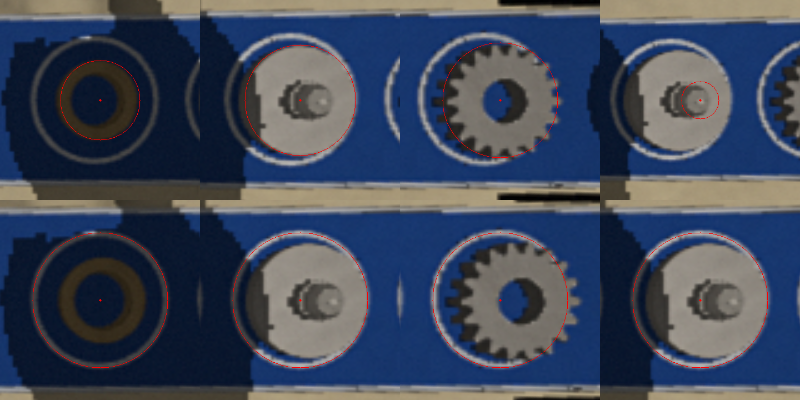

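All parts sit centred: block and gear are within about 1 mm, the bushing within about 1.5 mm, and the nose of the indenter is on the block's axis. Handing in.

```bash
python3 -c "
from h import *
print(read_eef_pos(),read_ft_force()); sign_off()"
```

```text
[ 0.4508001  -0.24805009  0.34957567] [-0.37048835 -0.32409589 -0.07170621]
the job is handed in; nothing more can be done
```

The kit is set out as asked and handed in at about 50 s of the 91 s allowed. I placed the round block in the middle field first. The bushing followed, beside the V-anvil, then the gear beside the flat anvil. Last, I stood the indenter nose up on the middle of the block.

- **Centring:** The last wrist picture showed the block within about 0.5 mm of its field centre, the gear within about 1 mm and the bushing within about 1.5 mm.
- **Indenter:** It is upright, and by eye its nose is over the block's centre in that picture.
- **Left alone:** I did not touch the ball bearing or the square block. In the last scene picture both were where they started, though the square block showed only partly. The arm was clear of everything at hand-in.
- **Checks that disagreed:**
  - The automatic circle fit on the indenter read about 4.5 mm off. It is not reliable on such a small tapered part, so I went by the picture.
  - The network placed the gear about 4 mm off in a shadowed view. The unshadowed fit did not bear that out.
  - The network did not report the bushing in that same shadowed view, where its field was mostly out of frame. The later picture showed it in place.

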